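# Lay the long tube in the V-block

## Task

Two aluminium tubes lean in the wooden rack. Take the longer one by its free upper end and lay it down in the groove of the steel V-block, resting in both vees and sticking out about equally at the two ends, so that its middle is free to be gripped from the side. Leave the shorter tube in the rack.

Things in the scene. Friction and masses are not known exactly. Their poses are not given: they have to be found in the camera images.
- long_tube_center (a point): centre of the long tube: aluminium, 16 mm diameter, 220 mm long, 40 to 85 g, loose. x runs along it; at the start minus x points up the slope to the free upper end, on the robot's side. It leans 25 degrees from level in an open-topped channel of the rack and lifts straight up; its upper 85 mm stick out free: grip there from above, about 80 mm from the centre, fingers closing level across it.
- short_tube_center (a point): centre of the short tube, to be left alone: same aluminium, 16 mm diameter, 140 mm long, loose, in the other channel 70 mm to the side; axes as for the long tube
- rack: fixed wooden rack, 118 mm wide (y), 150 mm deep (x), up to 95 mm high. Origin on the bench under its middle, z up. Its inclined board rises towards minus x (the robot's side) and has two open channels 10 mm deep along x, at y = +35 and -35 mm; which tube is in which varies.
- v_seat (a point): seated place of the tube's centre in the fixed steel V-block, 51 mm above the bench; x along the groove, y across, z up. The block is 90 long, 60 wide, 60 mm high; its two end pieces, 22 mm long, carry a 90 degree groove 40 wide and 20 mm deep; the middle is cut down to 22 mm high. The tube may lie either way round; centred, it sticks out 65 mm at each end.
Mind the look-alikes: they are no part of the job. Leave any pink look-alike of the part that bears long_tube_center alone.

How it is judged (in metres and radians):
At the end, for the whole second after the job is handed in: The long tube lies at rest in the V-block's groove: its centre within 20 mm of the block's middle along the groove, within 10 mm across it and 8 mm in height of the seated position, its axis within 10 degrees of the groove; the short tube is within 20 mm of where it was in the rack (x of long_tube_center in the frame of v_seat between -0.02 and 0.02 m and y of long_tube_center in the frame of v_seat between -0.01 and 0.01 m and z of long_tube_center in the frame of v_seat between -0.008 and 0.008 m and angle between the x axis of long_tube_center and the x axis of v_seat, either way round below 0.175 rad and linear speed of long_tube below 0.02 m/s and distance of short_tube_center from where it was at the start of the episode below 0.02 m); the robot touches nothing.
It fails at once if the short tube is taken or knocked out of its place (centre moved more than 40 mm) (distance of short_tube_center from where it was at the start of the episode above 0.04 m).
It also fails if it takes over 38 s, if anything falls off the work surface, if the arm or the gripper's body presses on something with over 40 N, if the wrist force passes 120 N, or if a joint passes its speed limit or range.

## Robot

A 6-joint arm with a two-finger parallel gripper is mounted at the origin on a cart in front of the work surface, level with it; the furniture and walls round the work are solid. World frame = base frame: x ahead of the robot, y to its left, z up, the work surface at z = 0. Lengths are in mm, angles in rad, forces in N, time in s.
With the tool pointing down it reaches from about 350 to 775 mm from the base axis. Payload 7.3 kg.
Tool frame: the origin (TCP) lies on the centre line of the jaws, within the pads' length; the fingertips stand finger_overhang ahead of it and the grasp point (between the pads) lies 8 mm behind it (finger_overhang is the distance from the TCP to the fingertips, in mm); z points along the fingers, y is the line along which they close (so a half turn about z gives the same grasp; the last joint's range is limited). The gripper opens to 92 mm and grips with 3 to 60 N. Pads are 19 mm wide; open, the fingers measure 130 mm over their backs; the gripper's body (75 mm by 190 mm) begins 47 mm behind the grasp point.
Start: joints at [-1.428, 0.342, 1.524, -0, 1.275, -0.146], TCP at [149.543, -503.27, 237.741] pointing down, gripper open.
Joint ranges: [-2.53, 2.53], [-0.77, 2.02], [0.04, 2.7], [-1, 4.14], [0.28, 2.66], [-3.11, 3.11]. Speed limits (rad/s): [2.57, 2.57, 3.14, 3.14, 3.14, 3.14].

## Interface

Orientations are given as [roll, pitch, yaw] about the fixed x, y, z axes, in that order (R = Rz(yaw) Ry(pitch) Rx(roll)).
In Python, from plant import get_obs, capture, close_job, finger_overhang gives the robot as it stands.
- The arm moves only by the shell command python3 -m inch 'ROWS'. ROWS is JSON, one flat list of numbers, 7 for each row, row after row: the turn, a rotation vector about the tool's x, y, z scaled (see below), then the shift along the tool's x, y, z scaled (see below), then the closure, from -1 (fully open) to 1 (shut). In form: [ax, ay, az, tx, ty, tz, gripper, ax, ay, az, tx, ty, tz, gripper, ...]. A call has 1 to 10 rows; each row shifts and turns the commanded pose from where the row before left it, along the tool's axes as they then stand; what a row does not reach is not made up. The controller multiplies each number of a shift by 0.8 m and each number of a turn by 1.5 rad. A row lasts 1/12 s, in which the tool goes at most 41.7 mm and 7.16 degrees, less where a joint would pass 70% of its speed; a pose out of reach is approached as far as the arm can. A call with a number of a shift or a turn outside -1 to 1 is refused whole. A call with a gripper value outside its range is refused whole. The fingers move at their own pace and stop on an object; the grip force is fixed at half the most. Time passes only in rows, so rows that do not move let the fingers close. It gives the time, the measured TCP pose, the force, the opening and the grip force at its end, in the units of the state.
- get_obs(): the state, without advancing time (a new reading comes with each control period).
- capture(name): name is "scene" or "top" or "wrist"; returns a dict with "image" (480x640x3 uint8, red, green, blue), "mtx" (3x3 intrinsics, pixels), "pose" (4x4, takes a point from camera to world coordinates). Camera axes: x right, y up, looking along -z (the intrinsics and any distortion apply to the point x, -y, -z); pixel columns grow to the right and rows downward; lengths in mm; the calibration is good to about 2 mm. A picture is of the moment at which its call begins. There is no depth.
- close_job(): hands the job in; it is judged then, once.
The state is a dict: "time": time; "joint_positions": joint angles; "dq": joint speeds; "tau": joint torques, N m; "tool_pos": TCP position; "tcp_rot": TCP orientation; "contact_force": force on the tool from outside, world axes, zero at the start; "moment": the same for the moment, N m; "grip_width": finger opening in mm; "finger_force": force on a finger pad.
Only numpy, scipy, OpenCV 4.12 (cv2) and the standard library are available. Lean on these libraries where they do the work, as an engineer would, in place of code of your own. Each camera call takes 0.05 s, during which the arm holds its last target. There are 200 camera calls.

## Working session

There is one attempt and no reset: what is moved stays moved. The work goes in short steps, Python scripts to look and compute and a shell command to move; the robot and the scene stay as the last step left them, time stands still between calls to the robot, and variables do not carry over. Pictures are saved under pics/ and viewed, at most 10 in all, crops included, and the job is handed in when it is done.

```bash
mkdir -p pics
python3 - <<'E'
from plant import *
import cv2,numpy as np
o=get_obs();print(o, finger_overhang if not callable(finger_overhang) else finger_overhang())
for n in("scene","top"):
    c=capture(n);np.savez("pics/"+n,**{k:c[k] for k in("image","mtx","pose")});print(n,c.keys(),c["mtx"].tolist(),c["pose"].round(3).tolist())
    cv2.imwrite(f"pics/{n}.png",c["image"][:,:,::-1])
E
```

```text
{'time': 0.0, 'joint_positions': array([-1.42800085e+00,  3.42704284e-01,  1.52501822e+00, -3.92283118e-06,
        1.27539220e+00, -1.46005619e-01]), 'dq': array([-0.00167088,  0.00048679,  0.00066804, -0.00025599,  0.00097022,
        0.00057335]), 'tau': array([ 4.99551716e-04, -4.31238484e+01, -2.44220638e+01,  7.17783510e-02,
        5.58919518e-02, -1.54940858e-04]), 'tool_pos': array([ 149.48299893, -502.862547  ,  237.0541002 ]), 'tcp_rot': array([-3.14008625e+00, -2.17728278e-04,  2.88802081e-01]), 'contact_force': array([-0.54986199,  0.60879919,  0.1834583 ]), 'moment': array([-0.00247761,  0.03013489,  0.0081755 ]), 'finger_force': 0.0, 'grip_width': 91.93708171362574} 11.0
scene dict_keys(['image', 'mtx', 'pose']) [[596.9018725729265, 0.0, 314.0493061539859], [0.0, 596.9018725729265, 237.093450656905], [0.0, 0.0, 1.0]] [[-0.715, 0.432, -0.55, -45.747], [-0.7, -0.438, 0.564, 700.164], [0.003, 0.788, 0.616, 807.113], [0.0, 0.0, 0.0, 1.0]]
top dict_keys(['image', 'mtx', 'pose']) [[461.3063114070388, 0.0, 315.7705882440852], [0.0, 461.3063114070388, 240.53216214877202], [0.0, 0.0, 1.0]] [[-0.185, 0.963, -0.196, 429.463], [-0.983, -0.181, 0.037, 28.728], [0.0, 0.2, 0.98, 924.803], [0.0, 0.0, 0.0, 1.0]]
```

View pics/scene.png

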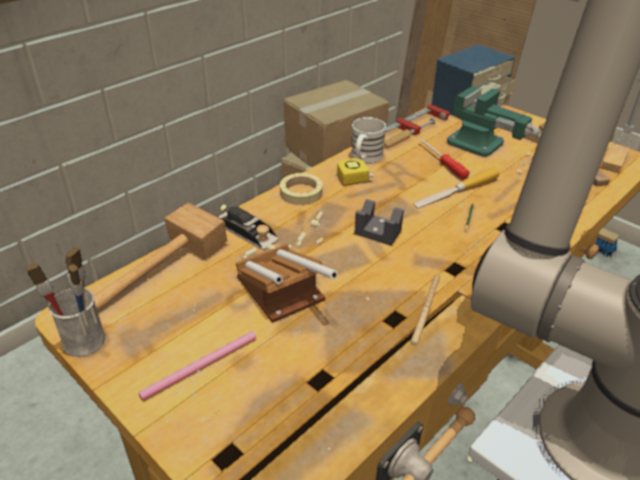

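View pics/top.png

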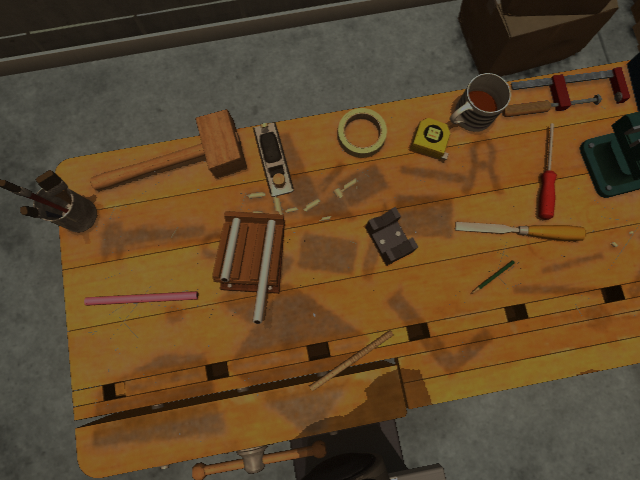

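Scene shows the rack with two tubes (scene ~(280,270)), the dark V-block (380,222) and the pink bar (200,365). Candidates in the top view: the right tube (269,222)-(259,320), which is long; the left tube (236,222)-(225,278), which is short; and the pink bar (140,298), a look-alike. I choose the right tube and check it in a close crop.

Run:
```python
import cv2,numpy as np
im=np.load("pics/top.npz")["image"][:,:,::-1]
c=cv2.resize(im[195:335,205:425],None,fx=3.6,fy=3.6,interpolation=cv2.INTER_CUBIC)
cv2.imwrite("pics/crop1.png",np.clip(c*1.6,0,255).astype(np.uint8))
```

```text
(no output)
```

View pics/crop1.png

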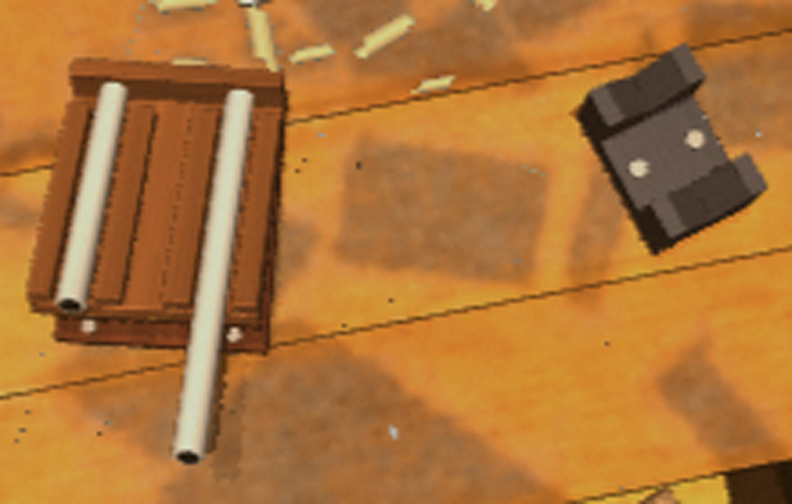

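The crop confirms the choice: the right tube is long, silvery and free at its lower-image end (crop (190,455), other end (240,92)). The short one is at left, and the V-block runs about (645,85)->(705,200).

```bash
cat > h.py <<'E'
import numpy as np,cv2
from scipy.optimize import brentq
from scipy.spatial.transform import Rotation as R
def ray(c,uv):
    d=np.linalg.inv(c["mtx"])@[uv[0],uv[1],1.]; d=d*[1,-1,-1]
    return c["pose"][:3,3],c["pose"][:3,:3]@d
def onz(c,uv,z):
    o,d=ray(c,uv); return o+d*(z-o[2])/d[2]
def pix(c,p):
    q=c["pose"][:3,:3].T@(np.array(p)-c["pose"][:3,3]);q=q*[1,-1,-1];q=c["mtx"]@q;return (q[:2]/q[2]).round(1)
E
python3 - <<'E'
from h import *
c=dict(np.load("pics/top.npz"));s=dict(np.load("pics/scene.npz"))
P=lambda x,y:(205+(x+.5)/3.6-.5,195+(y+.5)/3.6-.5)
up,lo=P(190,450),P(240,94)
# use lower-end z fixed by geometry: solve z_lo s.t. horizontal length =220cos25
f=lambda z:np.linalg.norm((onz(c,up,z+93)-onz(c,lo,z))[:2])-199.4
print([round(f(z),1) for z in(0,30,60)])
z=35.
for z in(20,35,50):
    a,b=onz(c,up,z+93),onz(c,lo,z);print(z,a.round(1),b.round(1),np.degrees(np.arctan2(*(b-a)[1::-1])).round(1),"scene px",pix(s,a),pix(s,b))
# V block: outer top corners z=60
for q in[(592,98),(688,46),(765,185),(668,240)]:
    print(onz(c,P(*q),60).round(1))
print("bolts",[onz(c,P(*q),24).round(1) for q in[(640,168),(696,139)]])
im=s["image"][:,:,::-1];
cv2.imwrite("pics/crop2.png",cv2.resize(im[195:325,225:415],None,fx=4,fy=4,interpolation=cv2.INTER_CUBIC))
E
```

```text
[np.float64(5.1), np.float64(-1.5), np.float64(-8.0)]
20 [473.  123.2 113. ] [667.2  75.   20. ] -14.0 scene px [331.7 277.3] [277.8 255.5]
35 [472.2 121.5 128. ] [663.3  74.2  35. ] -13.9 scene px [332.9 270.5] [279.2 250.6]
50 [471.4 119.7 143. ] [659.3  73.4  50. ] -13.8 scene px [334.2 263.6] [280.5 245.5]
[ 619.7 -112.1   60. ]
[ 638.3 -169.    60. ]
[ 556.3 -192.4   60. ]
[ 537.  -135.4   60. ]
bolts [array([ 583.7, -135.8,   24. ]), array([ 594. , -169.8,   24. ])]
```

View pics/crop2.png

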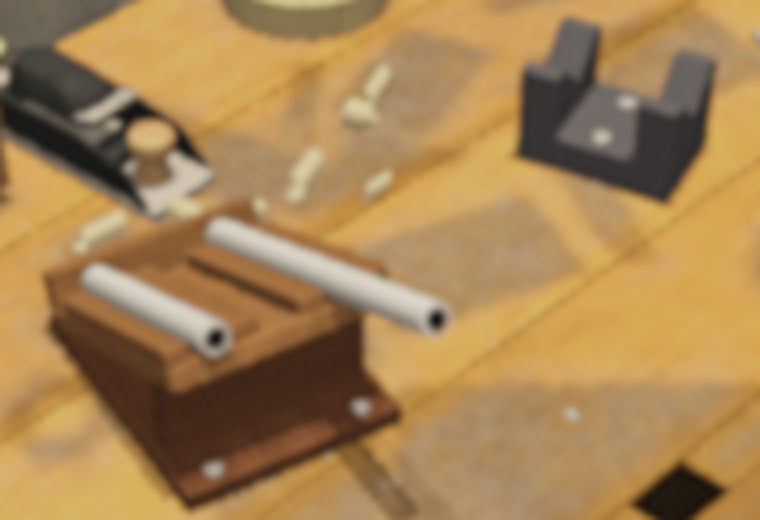

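The scene view agrees: the upper end is at px (334,274) and the lower end at (278,252), so the ends sit at about z 120 and z 29. Long tube centre ≈ (569,98,75) at yaw −13.9°. V-seat ≈ (588,−152,51), groove yaw ≈ 17°. The block corners give about 60×88 mm, matching the stated size.

```bash
cat >> h.py <<'E'
from plant import get_obs
def go(p,rpy=None,n=10,o=None):
    o=o or get_obs(); Rc=R.from_euler("xyz",o["tcp_rot"])
    d=np.array(p)-o["tool_pos"]
    t=Rc.inv().apply(d)
    print("t",o["time"].__round__(2),o["tool_pos"].round(1),"dist",np.linalg.norm(d).round(1),"total shift units",(t/800).round(4),"per row",(t/800/n).round(4))
    if rpy is not None:
        w=(Rc.inv()*R.from_euler("xyz",rpy,degrees=True)).as_rotvec(); print("turn deg",np.degrees(np.linalg.norm(w)).round(1),"total units",(w/1.5).round(4),"per row",(w/1.5/n).round(4))
E
python3 - <<'E'
from h import *
Rg=R.from_euler("xyz",[180,25,-13.9],degrees=True)
g=np.array([498,116,108.]);z=Rg.apply([0,0,1]);print("tcp grasp",g+8*z,"pre",g-62*z)
go([420,-280,240])
o=get_obs();o["tool_pos"]=np.array([420,-280,240]);go(g-82*z,[180,25,-13.9],10,o)
E
```

```text
tcp grasp [494.7180599  116.81219806 100.7495377 ] pre [523.43503575 109.70546502 164.1910828 ]
t 0.1 [ 149.5 -502.9  237.1] dist 350.5 total shift units [ 0.4035 -0.1708 -0.0033] per row [ 0.0403 -0.0171 -0.0003]
t 0.1 [ 420 -280  240] dist 407.5 total shift units [ 0.2718 -0.4247  0.0728] per row [ 0.0272 -0.0425  0.0073]
turn deg 39.2 total units [ 0.0763 -0.2839  0.3488] per row [ 0.0076 -0.0284  0.0349]
```

```bash
python3 -m inch '[0,0,0,0.04,-0.017,0,-1,0,0,0,0.04,-0.017,0,-1,0,0,0,0.04,-0.017,0,-1,0,0,0,0.04,-0.017,0,-1,0,0,0,0.04,-0.017,0,-1,0,0,0,0.04,-0.017,0,-1,0,0,0,0.04,-0.017,0,-1,0,0,0,0.04,-0.017,0,-1,0,0,0,0.04,-0.017,0,-1,0,0,0,0.04,-0.017,0,-1]'
python3 -m inch '[0,0,0,0.027,-0.042,0,-1,0,0,0,0.027,-0.042,0,-1,0,0,0,0.027,-0.042,0,-1,0,0,0,0.027,-0.042,0,-1,0,0,0,0.027,-0.042,0,-1,0,0,0,0.027,-0.042,0,-1,0,0,0,0.027,-0.042,0,-1,0,0,0,0.027,-0.042,0,-1,0,0,0,0.027,-0.042,0,-1,0,0,0,0,0,0,-1]'
python3 - <<'E'
from h import *
go([532,108,200],[180,25,-13.9],10)
E
```

```text
time: 0.93
tool_pos: [418.5, -280.3, 237.5]
tcp_rot: [-3.141, 0.0, 0.289]
contact_force: [0.6, -0.7, 0.2]
grip_width: 91.8
finger_force: 0.0
time: 1.77
tool_pos: [518.5, 69.7, 237.3]
tcp_rot: [-3.139, -0.001, 0.294]
contact_force: [-1.6, -0.1, 0.7]
grip_width: 92.0
finger_force: 0.0
t 1.77 [518.5  69.7 237.3] dist 55.1 total shift units [ 0.03   -0.0408  0.0467] per row [ 0.003  -0.0041  0.0047]
turn deg 39.5 total units [ 0.0764 -0.284   0.3527] per row [ 0.0076 -0.0284  0.0353]
```

```bash
python3 -m inch '[0.0076,-0.0284,0.0353,0,0,0,-1,0.0076,-0.0284,0.0353,0,0,0,-1,0.0076,-0.0284,0.0353,0,0,0,-1,0.0076,-0.0284,0.0353,0,0,0,-1,0.0076,-0.0284,0.0353,0,0,0,-1,0.0076,-0.0284,0.0353,0,0,0,-1,0.0076,-0.0284,0.0353,0,0,0,-1,0.0076,-0.0284,0.0353,0,0,0,-1,0.0076,-0.0284,0.0353,0,0,0,-1,0.0076,-0.0284,0.0353,0,0,0,-1]'
python3 - <<'E'
from h import *
from plant import capture
go([532,108,183],[180,25,-13.9],3)
c=capture("wrist");np.savez("pics/w1",**{k:c[k] for k in("image","mtx","pose")})
im=c["image"][:,:,::-1].copy()
print(c["pose"].round(2).tolist())
print([pix(c,p) for p in([472.5,122.2,120],[665,74.5,29],[498,116,108],[569,98,75])])
cv2.imwrite("pics/w1.png",im)
E
```

```text
time: 2.6
tool_pos: [517.7, 63.3, 237.3]
tcp_rot: [3.137, 0.439, -0.253]
contact_force: [0.8, -0.7, -0.2]
grip_width: 91.7
finger_force: 0.0
t 2.6 [517.7  63.3 237.3] dist 71.8 total shift units [ 0.0318 -0.0589  0.0598] per row [ 0.0106 -0.0196  0.0199]
turn deg 0.6 total units [ 0.0001  0.0015 -0.0063] per row [ 0.      0.0005 -0.0021]
[[-0.25, 0.75, 0.62, 636.43], [-0.97, -0.19, -0.15, 34.37], [0.0, -0.64, 0.77, 342.25], [0.0, 0.0, 0.0, 1.0]]
[array([243.8, 229.6]), array([ 224.4, -152.3]), array([241.5, 188. ]), array([235.4,  59.3])]
```

View pics/w1.png

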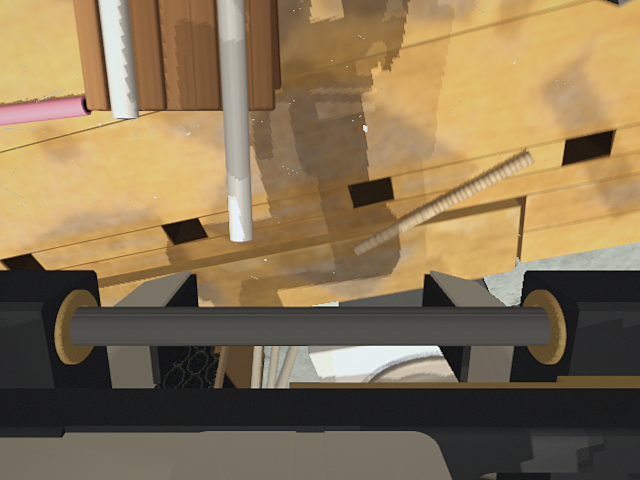

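The wrist view shows the free end of the long tube at (241,238) against a predicted (244,230), a few mm of error. I shift the grasp about 3 mm up the slope and 1.5 mm in y.

Run:
```python
from h import *
go([516,112,156],[180,25,-13.9],4)
o=get_obs();o["tool_pos"]=np.array([516,112,156.]);go([491.5,118,101.5],None,4,o)
```

```text
t 2.65 [517.9  62.7 236.3] dist 94.3 total shift units [ 0.0267 -0.0596  0.0981] per row [ 0.0067 -0.0149  0.0245]
turn deg 0.9 total units [-0.0003  0.0038 -0.0092] per row [-0.0001  0.001  -0.0023]
t 2.65 [516. 112. 156.] dist 60.1 total shift units [0.0006 0.0001 0.0751] per row [0.0002 0.     0.0188]
```

```bash
python3 -m inch '[0,0,-0.004,0.0067,-0.015,0.0245,-1,0,0,-0.004,0.0067,-0.015,0.0245,-1,0,0,0,0.0067,-0.015,0.0245,-1,0,0,0,0.0067,-0.015,0.0245,-1,0,0,0,0,0,0,-1,0,0,0,0,0,0,-1]'
python3 - <<'E'
from h import *
go([491.5,118,101.5],[180,25,-13.9],5)
E
```

```text
time: 3.15
tool_pos: [515.4, 113.3, 157.1]
tcp_rot: [-3.14, 0.438, -0.235]
contact_force: [-0.0, 0.2, 0.5]
grip_width: 91.7
finger_force: 0.0
t 3.15 [515.4 113.3 157.1] dist 60.7 total shift units [0.0019 0.0014 0.0758] per row [0.0004 0.0003 0.0152]
turn deg 0.4 total units [0.0012 0.0009 0.0044] per row [0.0002 0.0002 0.0009]
```

```bash
python3 -m inch '[0,0,0.001,0.0004,0.0002,0.015,-1,0,0,0.001,0.0004,0.0002,0.015,-1,0,0,0.001,0.0004,0.0002,0.015,-1,0,0,0.001,0.0004,0.0002,0.015,-1,0,0,0,0.0004,0.0002,0.015,-1,0,0,0,0,0,0,-1]'
python3 -m inch '[0,0,0,0,0,0,1,0,0,0,0,0,0,1,0,0,0,0,0,0,1,0,0,0,0,0,0,1,0,0,0,0,0,0,1,0,0,0,0,0,0,1,0,0,0,0,0,0,1,0,0,0,0,0,0,1,0,0,0,0,0,0,1,0,0,0,0,0,0,1]'
```

```text
time: 3.65
tool_pos: [491.9, 117.5, 102.4]
tcp_rot: [3.14, 0.437, -0.244]
contact_force: [-0.5, -0.2, 0.3]
grip_width: 91.9
finger_force: 0.0
time: 4.48
tool_pos: [492.6, 118.3, 102.5]
tcp_rot: [3.141, 0.436, -0.243]
contact_force: [1.3, -0.9, 0.9]
grip_width: 29.8
finger_force: 0.0
```

```bash
python3 -m inch '[0,0,0,0,0,0,1,0,0,0,0,0,0,1,0,0,0,0,0,0,1,0,0,0,0,0,0,1,0,0,0,0,0,0,1]'
python3 - <<'E'
from h import *
o=get_obs();print(o["contact_force"],o["grip_width"]);p=o["tool_pos"];go(p+[0,0,140],None,10)
E
```

```text
time: 4.9
tool_pos: [492.6, 118.3, 102.5]
tcp_rot: [3.141, 0.436, -0.244]
contact_force: [-0.2, -0.0, -0.6]
grip_width: 14.8
finger_force: 30.0
[-0.2022757  -0.02709403 -0.55975678] 14.811844584137729
t 4.9 [492.6 118.3 102.5] dist 140.0 total shift units [-7.390e-02  1.000e-04 -1.586e-01] per row [-0.0074  0.     -0.0159]
```

```bash
python3 -m inch '[0,0,0,-0.0035,0,-0.0075,1,0,0,0,-0.0075,0,-0.016,1,0,0,0,-0.0075,0,-0.016,1,0,0,0,-0.0075,0,-0.016,1,0,0,0,-0.0075,0,-0.016,1,0,0,0,-0.0075,0,-0.016,1,0,0,0,-0.0075,0,-0.016,1,0,0,0,-0.0075,0,-0.016,1,0,0,0,-0.0075,0,-0.016,1,0,0,0,-0.0075,0,-0.016,1]'
python3 - <<'E'
from h import *
go([500,90,240],[180,0,17],10)
E
```

```text
time: 5.73
tool_pos: [492.2, 118.4, 237.6]
tcp_rot: [3.141, 0.435, -0.244]
contact_force: [0.5, 0.4, -0.1]
grip_width: 15.1
finger_force: 30.0
t 5.73 [492.2 118.4 237.6] dist 29.6 total shift units [ 0.0151  0.0322 -0.0104] per row [ 0.0015  0.0032 -0.001 ]
turn deg 39.6 total units [-0.0779  0.2833 -0.3543] per row [-0.0078  0.0283 -0.0354]
```

```bash
python3 -m inch '[-0.0078,0.0283,-0.0354,0,0,0,1,-0.0078,0.0283,-0.0354,0,0,0,1,-0.0078,0.0283,-0.0354,0,0,0,1,-0.0078,0.0283,-0.0354,0,0,0,1,-0.0078,0.0283,-0.0354,0,0,0,1,-0.0078,0.0283,-0.0354,0,0,0,1,-0.0078,0.0283,-0.0354,0,0,0,1,-0.0078,0.0283,-0.0354,0,0,0,1,-0.0078,0.0283,-0.0354,0,0,0,1,-0.0078,0.0283,-0.0354,0,0,0,1]'
python3 - <<'E'
from h import *
from plant import capture
a=np.radians(17);p=np.array([588.3-80*np.cos(a),-152.5-80*np.sin(a),150]);print(p)
go(p,[180,0,17],10)
for n in("wrist","top","scene"):
    c=capture(n);np.savez("pics/b"+n,**{k:c[k] for k in("image","mtx","pose")})
    cv2.imwrite(f"pics/b{n}.png",c["image"][:,:,::-1])
E
```

```text
time: 6.57
tool_pos: [492.2, 118.6, 236.9]
tcp_rot: [3.141, -0.002, 0.299]
contact_force: [-0.5, -0.8, -0.4]
grip_width: 15.1
finger_force: 30.0
[ 511.79561952 -175.88973638  150.        ]
t 6.57 [492.2 118.6 236.9] dist 307.6 total shift units [-0.0852  0.3589  0.1088] per row [-0.0085  0.0359  0.0109]
turn deg 0.2 total units [ 0.0005 -0.0011  0.0016] per row [ 0.     -0.0001  0.0002]
```

View pics/bwrist.png

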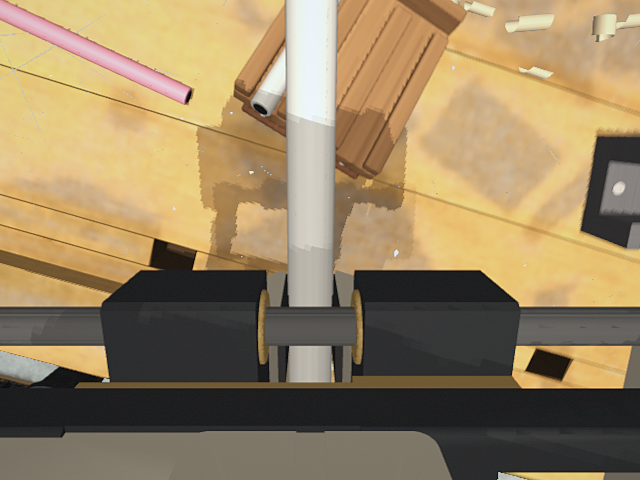

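The tube is held along tool x (columns about 288–335, parallel edges), and the short tube is still in the rack at (265,105). Going above the V-block.

```bash
python3 -m inch '[0,0,0,-0.0085,0.036,0.011,1,0,0,0,-0.0085,0.036,0.011,1,0,0,0,-0.0085,0.036,0.011,1,0,0,0,-0.0085,0.036,0.011,1,0,0,0,-0.0085,0.036,0.011,1,0,0,0,-0.0085,0.036,0.011,1,0,0,0,-0.0085,0.036,0.011,1,0,0,0,-0.0085,0.036,0.011,1,0,0,0,-0.0085,0.036,0.011,1,0,0,0,-0.0085,0.036,0.011,1]'
python3 - <<'E'
from h import *
from plant import capture
import time
o=get_obs();print(o["tool_pos"],o["tcp_rot"])
ims=[]
for n in("wrist","top","scene"):
    c=capture(n);np.savez("pics/c"+n,**{k:c[k] for k in("image","mtx","pose")})
    Rc=R.from_euler("xyz",o["tcp_rot"]);g=o["tool_pos"]-8*Rc.apply([0,0,1]);x=Rc.apply([1,0,0])
    print(n,"pred near/mid/far",[pix(c,g+k*x) for k in(-30,80,190)],"seat±45",[pix(c,[588.3+k*np.cos(.297),-152.5+k*np.sin(.297),51]) for k in(-45,45)])
    if n=="scene": a=cv2.resize(c["image"][120:270,270:470],(400,300),interpolation=2)
    if n=="top": a=cv2.resize(c["image"][170:320,300:500],(400,300),interpolation=2)
    ims.append(c["image"] if n=="wrist" else a)
m=np.vstack([np.hstack(ims[1:]),np.zeros((300,800,3),np.uint8)]);m[300:,:400]=cv2.resize(ims[0],(400,300))
cv2.imwrite("pics/c.png",m[:,:,::-1])
E
```

```text
time: 7.55
tool_pos: [511.5, -178.7, 147.9]
tcp_rot: [-3.141, 0.002, 0.294]
contact_force: [0.7, -0.3, 0.0]
grip_width: 15.0
finger_force: 30.0
[ 511.5000228  -178.6772268   147.90249123] [-3.14053464e+00  1.61073216e-03  2.94007797e-01]
wrist pred near/mid/far [array([313.2, 386.9]), array([314.5,  83. ]), array([ 316.5, -382.6])] seat±45 [array([308. , 179.7]), array([307.5,  10.8])]
top pred near/mid/far [array([436.6, 278.2]), array([404. , 221.5]), array([373. , 167.6])] seat±45 [array([403.9, 255. ]), array([381. , 214.8])]
scene pred near/mid/far [array([434.7, 184.9]), array([383.6, 171.3]), array([335.7, 158.7])] seat±45 [array([398.5, 218.8]), array([360. , 207.6])]
```

View pics/c.png

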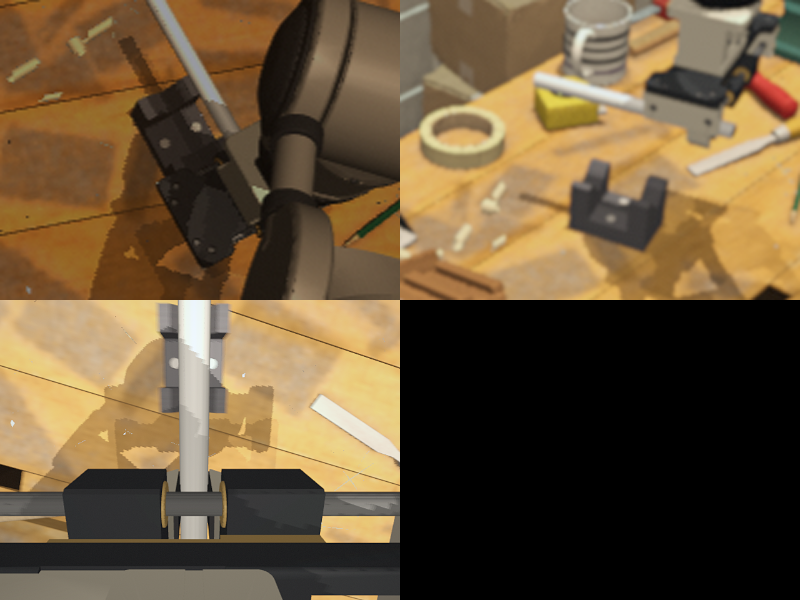

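The montage shows the tube level: in the scene view its far tip is at (337,158) and near end at (435,184), as predicted. The block sits below it in the wrist view at cols ~258–365, rows ~10–180. I'll measure the block edges there.

Run:
```python
from h import *
c=dict(np.load("pics/cwrist.npz"));im=c["image"].astype(int)
hsv=cv2.cvtColor(c["image"],cv2.COLOR_RGB2HSV)
dark=(hsv[:,:,1]<60)&(hsv[:,:,2]<150)
tube=(hsv[:,:,1]<60)&(hsv[:,:,2]>165)
for r in list(range(8,60,8))+list(range(136,186,4)):
    d=np.where(dark[r,230:390])[0]+230; t=np.where(tube[r,230:390])[0]+230
    m=(d.min(),d.max()) if len(d) else None
    print(r,m,(t.min(),t.max()) if len(t) else None, [onz(c,(k,r),60).round(1).tolist()[:2] for k in m] if m else'')
```

```text
8 (np.int64(267), np.int64(363)) (np.int64(255), np.int64(365)) [[624.5, -119.8], [638.8, -166.8]]
16 (np.int64(268), np.int64(367)) (np.int64(255), np.int64(335)) [[621.0, -121.2], [635.8, -170.0]]
24 (np.int64(268), np.int64(351)) (np.int64(255), np.int64(364)) [[617.4, -122.3], [629.9, -163.3]]
32 (np.int64(269), np.int64(350)) (np.int64(254), np.int64(365)) [[613.9, -123.8], [626.1, -164.0]]
40 (np.int64(270), np.int64(349)) (np.int64(255), np.int64(365)) [[610.3, -125.3], [622.3, -164.7]]
48 (np.int64(257), np.int64(348)) (np.int64(286), np.int64(366)) [[604.6, -119.8], [618.5, -165.4]]
56 (np.int64(260), np.int64(358)) (np.int64(286), np.int64(335)) [[601.3, -122.3], [616.4, -171.7]]
136 (np.int64(265), np.int64(352)) (np.int64(288), np.int64(332)) [[562.5, -135.7], [576.5, -181.6]]
140 (np.int64(263), np.int64(356)) (np.int64(288), np.int64(332)) [[560.1, -135.2], [575.1, -184.4]]
144 (np.int64(258), np.int64(359)) (np.int64(288), np.int64(332)) [[557.2, -133.2], [573.6, -186.7]]
148 (np.int64(258), np.int64(359)) (np.int64(288), np.int64(332)) [[555.1, -133.7], [571.5, -187.4
[... 211 characters left out ...]
p.int64(259), np.int64(359)) (np.int64(288), np.int64(331)) [[548.9, -136.0], [565.3, -189.5]]
164 (np.int64(259), np.int64(358)) (np.int64(288), np.int64(331)) [[546.8, -136.6], [563.0, -189.7]]
168 (np.int64(259), np.int64(358)) (np.int64(290), np.int64(331)) [[544.6, -137.2], [560.9, -190.4]]
172 (np.int64(259), np.int64(358)) (np.int64(291), np.int64(331)) [[542.5, -137.7], [558.8, -191.1]]
176 (np.int64(259), np.int64(358)) (np.int64(291), np.int64(331)) [[540.3, -138.3], [556.6, -191.8]]
180 (np.int64(287), np.int64(358)) (np.int64(291), np.int64(331)) [[542.8, -154.1], [554.5, -192.5]]
184 (np.int64(287), np.int64(333)) (np.int64(291), np.int64(331)) [[540.6, -154.7], [548.2, -179.7]]
```

Run:
```python
from h import *
c=dict(np.load("pics/cwrist.npz"))
cv2.imwrite("pics/d.png",cv2.resize(c["image"][0:200,220:400,::-1],None,fx=3,fy=3,interpolation=2))
```

```text
(no output)
```

View pics/d.png

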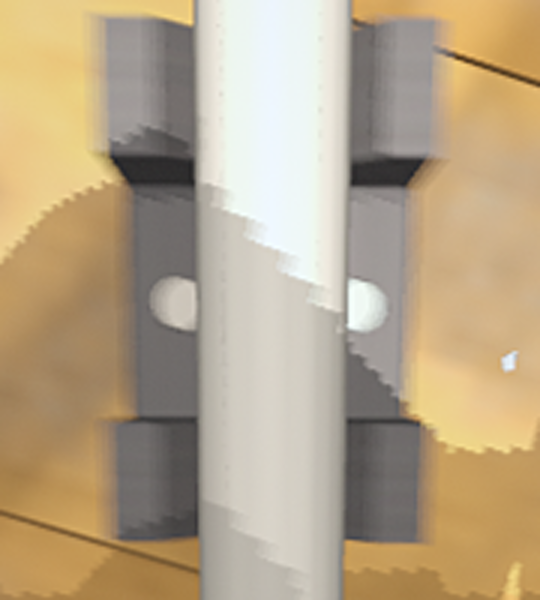

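Run:
```python
from h import *
c=dict(np.load("pics/cwrist.npz"));
n=onz(c,(309.5,178.8),60);f=onz(c,(310,5.5),60);d=f-n
print(n,f,np.linalg.norm(d),np.degrees(np.arctan2(d[1],d[0])),"mid",(n+f)/2,"edges width",np.linalg.norm(onz(c,(258.3,178),60)-onz(c,(360.7,178),60)),np.linalg.norm(onz(c,(253.3,10),60)-onz(c,(366.7,10),60)))
for r in(20,150):
    u=311 if r<50 else 310
    print("tube at z156",onz(c,(u,r),155.9))
o=get_obs();a=np.array(o["tool_pos"]);x=R.from_euler("xyz",o["tcp_rot"]).apply([1,0,0]);e=np.array([-x[1],x[0],0])
m=(n+f)/2
print(o["tool_pos"],"lateral block vs tool",(m-a)@e,"along",(m-a)@x,"tube lateral(seen)",(onz(c,(310,150),155.9)-a)@e)
```

```text
[ 547.12724507 -166.07807043   60.        ] [ 631.97996306 -140.51109079   60.        ] 88.62084516517882 16.768083896291465 mid [ 589.55360407 -153.29458061   60.        ] edges width 57.91311764540153 58.189953277625754
tube at z156 [ 605.11767385 -149.13861302  155.9       ]
tube at z156 [ 567.73311876 -160.21392081  155.9       ]
[ 511.09253411 -178.79160979  147.37563615] lateral block vs tool 1.8911898014749546 along 82.71164783434453 tube lateral(seen) 1.5295466747111668
```

Tube and block are aligned within 1 mm and 0.1°. I'll shift about 2 mm along and lower it.

```bash
python3 -m inch '[0,0,0,0.0012,0,0.022,1,0,0,0,0.0012,0,0.022,1,0,0,0,0,0,0.022,1,0,0,0,0,0,0.022,1,0,0,0,0,0,0.02,1,0,0,0,0,0,0,1,0,0,0,0,0,0,1]'
python3 -m inch '[0,0,0,0,0,0.0035,1,0,0,0,0,0,0.0035,1,0,0,0,0,0,0.0035,1,0,0,0,0,0,0,1]'
python3 -m inch '[0,0,0,0,0,0.0025,1,0,0,0,0,0,0.0025,1,0,0,0,0,0,0,1]'
```

```text
time: 8.28
tool_pos: [513.1, -175.3, 61.9]
tcp_rot: [-3.14, 0.002, 0.297]
contact_force: [0.0, -0.8, 0.6]
grip_width: 14.6
finger_force: 30.0
time: 8.62
tool_pos: [513.1, -176.2, 53.7]
tcp_rot: [3.142, 0.001, 0.296]
contact_force: [-0.7, 0.6, 0.1]
grip_width: 15.1
finger_force: 30.0
time: 8.87
tool_pos: [512.9, -176.3, 49.3]
tcp_rot: [-3.141, 0.001, 0.296]
contact_force: [0.1, -0.8, -0.0]
grip_width: 14.9
finger_force: 30.0
```

```bash
python3 -m inch '[0,0,0,0,0,0.0025,1,0,0,0,0,0,0.0025,1,0,0,0,0,0,0,1]'
python3 -m inch '[0,0,0,0,0,0.0025,1,0,0,0,0,0,0,1,0,0,0,0,0,0,1]'
```

```text
time: 9.12
tool_pos: [512.9, -176.2, 45.2]
tcp_rot: [-3.141, 0.001, 0.296]
contact_force: [0.3, -0.5, 0.0]
grip_width: 14.9
finger_force: 30.0
time: 9.37
tool_pos: [513.1, -176.3, 43.5]
tcp_rot: [-3.141, 0.001, 0.296]
contact_force: [0.7, -0.8, -0.6]
grip_width: 15.2
finger_force: 30.0
```

No contact yet, so I go down in small steps.

```bash
for i in 1 2; do python3 -m inch '[0,0,0,0,0,0.0018,1,0,0,0,0,0,0,1]' | grep -E 'tool_pos|force|tcp'; done
```

```text
tool_pos: [513.1, -176.2, 42.1]
tcp_rot: [-3.141, 0.001, 0.296]
contact_force: [-1.4, 1.0, 0.8]
finger_force: 30.0
tool_pos: [513.1, -176.2, 40.8]
tcp_rot: [-3.141, 0.001, 0.296]
contact_force: [-0.5, 1.7, 3.4]
finger_force: 30.0
```

Contact at about 3 N with the grasp point near the seat height. Opening, then retreating upward.

```bash
python3 -m inch '[0,0,0,0,0,0,-1,0,0,0,0,0,0,-1,0,0,0,0,0,0,-1,0,0,0,0,0,0,-1,0,0,0,0,0,0,-1,0,0,0,0,0,0,-1,0,0,0,0,0,0,-1,0,0,0,0,0,0,-1,0,0,0,0,0,0,-1,0,0,0,0,0,0,-1]'
python3 -m inch '[0,0,0,0,0,-0.01,-1,0,0,0,0,0,-0.025,-1,0,0,0,0,0,-0.035,-1,0,0,0,0,0,-0.035,-1,0,0,0,0,0,-0.035,-1,0,0,0,-0.035,0,-0.02,-1,0,0,0,-0.035,0,-0.02,-1,0,0,0,0,0,0,-1]'
python3 - <<'E'
from h import *
from plant import capture
ims=[]
a=.2935;C=np.array([589,-153,51.]);u=np.array([np.cos(a),np.sin(a),0])
for n,b in(("wrist",None),("top",(300,170)),("scene",(280,140))):
    c=capture(n)
    print(n,"ideal ends",[pix(c,C+k*u) for k in(-110,-45,45,110)])
    im=c["image"]
    ims.append(cv2.resize(im if b is None else im[b[1]:b[1]+150,b[0]:b[0]+200],(400,300),interpolation=2 if b else 3))
    np.savez("pics/e"+n,**{k:c[k] for k in("image","mtx","pose")})
rk=np.load("pics/etop.npz")["image"][190:340,180:380]
m=np.vstack([np.hstack(ims[1:]),np.hstack([ims[0],cv2.resize(rk,(400,300))])])
cv2.imwrite("pics/e.png",m[:,:,::-1])
E
```

```text
time: 10.53
tool_pos: [513.1, -176.3, 40.7]
tcp_rot: [-3.142, 0.001, 0.296]
contact_force: [0.7, -0.5, -0.6]
grip_width: 77.4
finger_force: 0.0
time: 11.2
tool_pos: [457.6, -193.8, 188.4]
tcp_rot: [3.138, -0.001, 0.295]
contact_force: [1.0, -0.3, 1.0]
grip_width: 91.8
finger_force: 0.0
wrist ideal ends [array([309.8, 185.1]), array([310.2,  85.1]), array([310.8, -75.1]), array([ 311.3, -210.4])]
top ideal ends [array([421. , 284.6]), array([404. , 254.6]), array([381.2, 214.3]), array([365.2, 186.1])]
scene ideal ends [array([427.3, 227.1]), array([398.4, 218.6]), array([360. , 207.3]), array([333.4, 199.5])]
```

View pics/e.png

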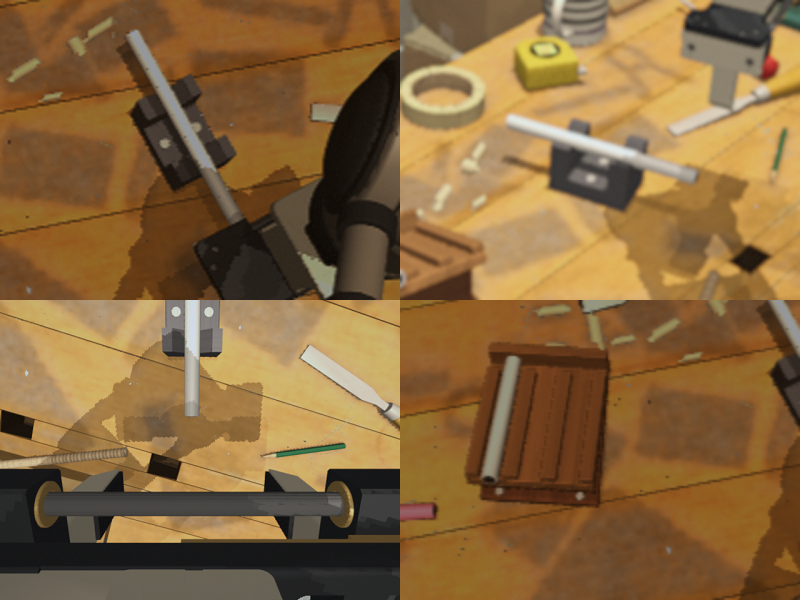

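The tube lies in both vees. In the scene view its ends are at (428,227) and (334,200), against ideal (427,227) and (333,199.5). In the wrist view the near end is at row 184 against 185. The short tube is undisturbed and the arm is clear.

```bash
python3 -c "
from plant import *
print(close_job())"
```

```text
the job is handed in; nothing more can be done
None
```

The long tube lies in both vees of the V-block, centred to within a few mm by the camera views. The short tube is still in the rack, and the job was handed in with the arm clear after about 11 s of the 38 s allowed; no verdict was returned.

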